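# Vent the tank, latch its inspection cover and hold the new seal down

## Task

This tank's inspection cover has a new seal that has to be bedded in. First vent the tank: pull the sprung lever of the brass vent valve towards you through its full stroke to the stop, then ease it back slowly to rest without letting it snap shut. Then turn the cover's quarter-turn fastener clockwise until its slot lines up with the two index lines on the cover, press the cover down flat against its frame and finish still holding it pressed there; leave the loose parts and tools lying about the deck alone.

Things in the scene. Friction and masses are not known exactly. Their poses are not given: they have to be found in the camera images.
- hatch: Inspection hatch frame, fixed to the deck: aluminium rim 190 (x) x 240 (y) mm, 45 mm high, closed by the hinged cover. Origin: centre of its underside on the deck. +x points to the hinge side (away from the robot), -x to the fastener side. It stands left or right of centre, turned up to 0.25 rad.
- cover (a joint): Hinge of the cover, rad; hinge line along the hatch's y, 85 mm to its +x, 45 mm above the deck. 0 = flat on the frame (hard stop), positive = front edge raised. The springy seal holds it at about 0.04, front edge 7 mm proud. A push of about 10 N at 130 mm from the hinge brings it flat, nearer the hinge it takes more; let go, it rises again.
- cover_press (a point): A place to press: on the bare top of the cover, 60 mm to +y of the fastener's axis, 130 mm from the hinge line, nothing within 35 mm. The cover is an aluminium plate 178 (x) x 232 (y) x 4 mm. The point moves with the cover: 49 mm above the deck when flat, 54 mm at rest. x: along the index lines, towards the hinge; z: up.
- fastener (a joint): Turn of the quarter-turn fastener on the cover, rad, growing clockwise seen from above: 0 = fully unfastened (slot across the index lines), 1.571 = slot in line with the index lines, where it meets its stop; its pawl then catches under the front rim, so the cover cannot be raised, but it does not draw the cover down. It starts between 0.15 and 0.6 and stays where it is left (friction about 0.06 N m).
- fastener_grip (a point): On the fastener's axis, 27 mm above the cover, inside its black grip bar: 46 mm long, 14 mm thick, top 36 mm above the cover, on a steel disc 48 mm across and 4 mm high. The 3 mm slot, bright at its bottom, runs along the bar's top. x: along bar and slot; z: up. The axis is on the cover's middle line, 130 mm from the hinge line. Black index lines run from near the disc fore and aft.
- vent_valve: Brass vent valve on a black hexagonal bulkhead fitting (88 mm across, 32 mm high), fixed to the deck; brass body 36 mm across, 120 mm high, short outlet to its +x. Origin: centre of the foot on the deck. The lever swings in its x-z plane, 31 mm to its +y side; pulling is towards its -x (towards the robot). Turned up to 0.3 rad.
- vent_lever (a joint): Swing of the sprung vent lever, rad: 0 = at rest (closed), leaning 0.42 rad from upright away from the robot; grows as the grip is pulled towards the robot; 1.0 = full stroke, at its stop, leaning 0.58 rad towards the robot. Its spring always pulls it back to 0: at the grip about 5.5 N at rest and 13 N at full stroke.
- lever_grip (a point): Centre of the black moulded grip at the end of the lever, 105 mm from the pivot; 188 mm above the deck at rest, 180 mm at full stroke. The grip is 52 mm long along the lever, 26 mm wide in the swing plane and 20 mm thick along the pivot axis (flat sides). Below it the lever is a steel rod of 10 mm diameter. The y axis is the lever's pivot axis.
- lever_pivot (a point): Pivot of the lever, 92 mm above the deck; the lever turns about the y axis of this frame, which is that of the valve.
- tape_roll: Bystander: roll of thread tape lying flat, 54 mm diameter, 14 mm high; about 105 mm in front of the vent valve. Origin: centre of the underside.
- hose_barb: Bystander: brass hose tail standing upright, 32 mm diameter, 48 mm high; about 105 mm behind the vent valve. Origin: centre of the underside.
- hex_nut: Bystander: black hexagonal ring nut lying flat, 65 mm across flats, 18 mm high; close behind the hatch. Origin: centre of the underside.
- collar: Bystander: white plastic collar standing on its rim, 62 mm diameter, 26 mm high; close behind the hatch. Origin: centre of the underside.
- screwdriver: Bystander: screwdriver, 200 mm long, 26 mm high, lying along the front of the hatch, about 135 mm from its centre. Origin: middle of its underside.
- wrench: Bystander: spanner, 180 mm long, lying on the left of the deck. Origin: middle of its underside.
- elbow: Bystander: black plastic pipe elbow, about 65 mm long, 35 mm high, lying on the right of the deck. Origin: underside of its middle.
Things that resemble listed ones, but are neither listed nor needed, are in the scene too. What is shaped like the vent_valve but pink is not meant.

How it is judged:
On the way, in this order (a step that is already met when the one before it is completed fails the run):
1. the vent lever is pulled through its full stroke (past 0.88 rad of 1.0) and held a moment (value of joint vent_lever above 0.88 rad), for 0.1 s.
2. the vent lever is back at rest (within 0.06 rad) (value of joint vent_lever below 0.06 rad), for 0.2 s.
3. the fastener's slot is in line with the index lines (within 0.14 rad, 8 degrees) (angle between the x axis of fastener_grip and the x axis of cover_press, either way round below 0.14 rad), for 0.2 s.
At the end, for the whole second after the job is handed in: The robot is holding the cover pressed flat on its frame (hinge below 0.010 rad, front edge less than 2 mm proud) by pushing on the cover or its fastener with more than 4 N, the fastener's slot is in line with the index lines within 0.14 rad, and the vent lever is at rest (below 0.06 rad) (value of joint cover below 0.01 rad and contact force between any of the fingers, the arm and cover above 4 N and angle between the x axis of fastener_grip and the x axis of cover_press, either way round below 0.14 rad and value of joint vent_lever below 0.06 rad); the arm keeps its last pose, push and grip.
It fails at once if the vent lever snaps back: it returns faster than 1.5 rad/s while still more than 0.2 rad from rest (velocity of joint vent_lever below -1.5 rad/s and value of joint vent_lever above 0.2 rad).
It fails at once if a loose part or tool on the deck is moved by more than 30 mm (distance of any of tape_roll, hose_barb, hex_nut, collar, screwdriver, wrench, elbow from where it was at the start of the episode above 0.03 m).
It also fails if it takes over 69 s, if anything falls off the work surface, if the arm or the gripper's body presses on something with over 40 N, if the wrist force passes 120 N, or if a joint passes its speed limit or range.

## Robot

A 6-joint arm with a two-finger parallel gripper is mounted at the origin on the work surface. World frame = base frame: x ahead of the robot, y to its left, z up, the work surface at z = 0. Lengths are in m, angles in rad, forces in N, time in s.
With the tool pointing down it reaches from about 0.325 to 0.775 m from the base axis. Payload 9.3 kg.
Tool frame: the origin (TCP) lies on the centre line of the jaws, within the pads' length; the fingertips stand 22 mm ahead of it and the grasp point (between the pads) lies 3 mm ahead of it (r.nose_length is the distance from the TCP to the fingertips, in m); z points along the fingers, y is the line along which they close (so a half turn about z gives the same grasp; the last joint's range is limited). The gripper opens to 85 mm and grips with 20 to 120 N. Pads are 22 mm wide; open, the fingers measure 114 mm over their backs; the gripper's body (76 mm by 85 mm) begins 54 mm behind the grasp point. The pads swing forward as they close: fully open they stand 13 mm farther back than shut.
Start: joints at [1.002, 0.259, 0.021, 1.334, 0, 1.418], TCP at [0.222, 0.503, 0.253] pointing down, gripper open.
Joint ranges: [-3.04, 3.04], [-0.91, 1.82], [-1.04, 1.36], [-1.92, 1.95], [-1.52, 1.45], [-3.14, 3.14]. Speed limits (rad/s): [2.22, 2.22, 2.79, 3.14, 3.14, 3.14].

## Interface

Orientations are given as a rotation vector (axis times angle).
In Python, from station import r gives the robot as it stands. The module is installed in compiled form; this text tells all that it offers.
- The arm moves only by the tool move_arm, never from a script. Its arguments are lists of equal length, an entry for each row: "hand": the gripper command: -1 is shut, 1 is fully open, values between are in proportion; "linear": the shift along the tool's x, y, z in m, a list of three; "turn": the turn about the tool's z in rad. A call has 1 to 20 rows; each row shifts and turns the commanded pose from where the row before left it, along the tool's axes as they then stand; what a row does not reach is not made up. A row lasts 1/8 s, in which the tool goes at most 62.5 mm and 10.7 degrees, less where a joint would pass 70% of its speed; a pose out of reach is approached as far as the arm can. A call is refused whole if a number of a shift passes 0.0625 or a number of a turn 0.188, either way. A call with a gripper value outside its range is refused whole. The fingers move at their own pace and stop on an object; "newtons" is the grip in N (left out, the last holds). Time passes only in rows, so rows that do not move let the fingers close. It gives the time, the measured TCP pose, the force, the opening and the grip force at its end, in the units of the state.
- r.sense(): the state, without advancing time (a new reading comes with each control period).
- r.capture(name): name is "scene" or "top" or "wrist"; returns (picture, depth): 384x512x3 uint8, red, green, blue; 384x512 float32, m along the optical axis (not along the pixel's ray), 0 where there is no reading.
- r.camera_info(name): a dict with "vertical_fov" (degrees; the focal length in pixels is half the picture's height over the tangent of half this angle, whatever the lens; pixels are square), "cx", "cy" (the principal point, pixels), "dist" ([k1, k2, p1, p2, k3] as OpenCV has them; the pictures are not rectified), "xyz" and "attitude" of the camera in the world. Camera axes: x right, y up, looking along -z (the intrinsics and any distortion apply to the point x, -y, -z); pixel columns grow to the right and rows downward; lengths in m; the calibration is good to about 2 mm. A picture is of the moment at which its call begins: read the wrist's pose just before it. camera_info takes no time and is no camera call; for the wrist camera it gives the pose at the moment of the call.
- r.job_done(): hands the job in; it is judged then, once.
The state is a dict: "t": time; "q": joint angles; "joint_velocities": joint speeds; "effort": joint torques, N m; "ee_pos": TCP position; "eef_rot": TCP orientation; "contact_force": force on the tool from outside, world axes, zero at the start; "wrist_torque": the same for the moment, N m; "grip_width": finger opening in m; "grasp_force": force on a finger pad.
Only numpy, scipy, OpenCV 4.12 (cv2) and the standard library are available. Lean on these libraries where they do the work, as an engineer would, in place of code of your own. Each camera call takes 0.05 s, during which the arm holds its last target. There are 200 camera calls.

## Working session

There is one attempt and no reset: what is moved stays moved. The work goes in short steps, Python scripts to look and compute and a tool call to move; the robot and the scene stay as the last step left them, time stands still between calls to the robot, and variables do not carry over. Pictures are saved under pics/ and viewed, at most 10 in all, crops included, and the job is handed in when it is done.

Besides the shell and the picture viewer there is one more tool, called after "Emit:" by a JSON object that holds its "op" and its "data", one argument or row to a line. move_arm: Moves the arm, as the interface text tells. Its arguments: {"type":"object","properties":{"hand":{"type":"array"},"linear":{"type":"array"},"turn":{"type":"array"},"newtons":{"type":"number"}},"required":["hand","linear","turn"]}

```bash
mkdir -p pics
cat > h.py <<'E'
from station import r
import numpy as np, cv2
from scipy.spatial.transform import Rotation as R
def cam(n):
    i=r.camera_info(n); f=192/np.tan(np.radians(i["vertical_fov"])/2)
    K=np.array([[f,0,i["cx"]],[0,f,i["cy"]],[0,0,1]]); a=np.array(i["attitude"])
    M=a if a.shape==(3,3) else R.from_rotvec(a).as_matrix()
    return K,np.array(i["dist"],float),np.array(i["xyz"]),M
def rays(c,uv):
    K,d,p,M=c
    n=cv2.undistortPoints(np.array(uv,float).reshape(-1,1,2),K,d).reshape(-1,2)
    return np.c_[n[:,0],-n[:,1],-np.ones(len(n))]@M.T
def onz(c,uv,z):
    v=rays(c,uv); return c[2]+v*((z-c[2][2])/v[:,2])[:,None]
def cloud(c,dep):
    v,u=np.mgrid[:384,:512]; w=rays(c,np.c_[u.ravel(),v.ravel()])
    P=c[2]+w*dep.reshape(-1,1); P[dep.ravel()<=0]=np.nan
    return P.reshape(384,512,3)
E
python3 - <<'E'
from h import *
for n in("scene","top"):
    p,d=r.capture(n); c=cam(n); np.savez(n,p=p,d=d)
    cv2.imwrite(f"pics/{n}.png",cv2.resize(p[:,:,::-1],(800,600)))
    print(n,r.camera_info(n), (d>0).mean())
print(r.sense(), r.nose_length)
E
```

```text
scene {'vertical_fov': 48.93059997848417, 'cx': 257.0137038567019, 'cy': 192.9575995385282, 'dist': array([-0.00550236,  0.        ,  0.        ,  0.        ,  0.        ]), 'xyz': array([1.38837379, 0.41666456, 0.85065487]), 'attitude': array([0.54114792, 0.94666096, 1.89851792])} 0.9961954752604166
top {'vertical_fov': 50.054241971221224, 'cx': 254.13583628989898, 'cy': 191.15816685741214, 'dist': array([-0.01952551,  0.        ,  0.        ,  0.        ,  0.        ]), 'xyz': array([ 0.48710728, -0.02995621,  1.29847194]), 'attitude': array([ 0.06213942, -0.05880059, -1.58092958])} 0.9960428873697916
{'t': 0.1, 'q': array([ 1.00243234e+00,  2.59137076e-01,  2.08786837e-02,  1.33369001e+00,
       -2.02345685e-05,  1.41820701e+00]), 'joint_velocities': array([-0.00033041, -0.00172711,  0.00267885, -0.0010168 ,  0.00043456,
       -0.00060347]), 'effort': array([ 4.33270790e-03, -5.56692374e+01,  3.45071125e+01,  1.15234213e-02,
       -2.07116964e-04, -9.75191085e-06]), 'ee_pos': array([0.22203704, 0.50296602, 0.25274211]), 'eef_rot': array([-6.48323234e-01, -3.07357192e+00,  1.70436035e-03]), 'contact_force': array([-0.01516273,  0.10445678, -0.11195987]), 'wrist_torque': array([-0.04808176, -0.02069375, -0.00045424]), 'grasp_force': 0.0, 'grip_width': 0.08544020864575606} 0.022
```

View pics/scene.png

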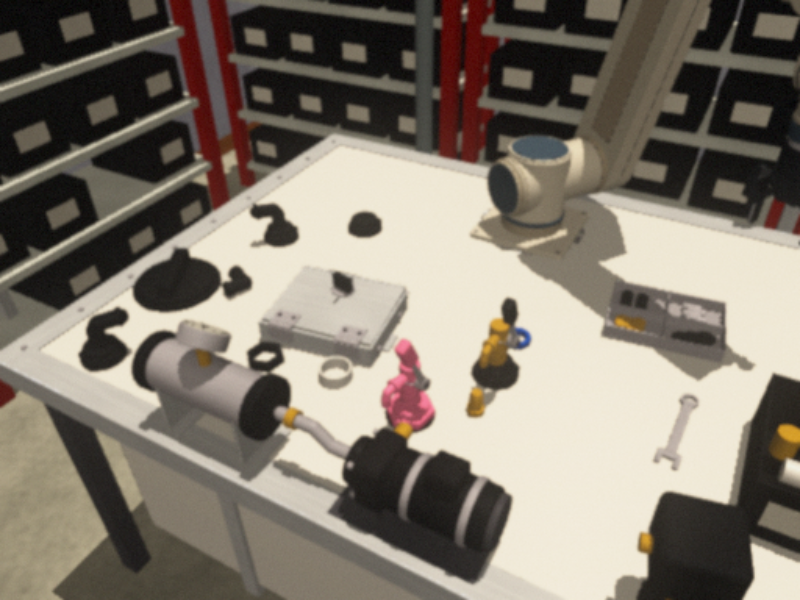

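View pics/top.png

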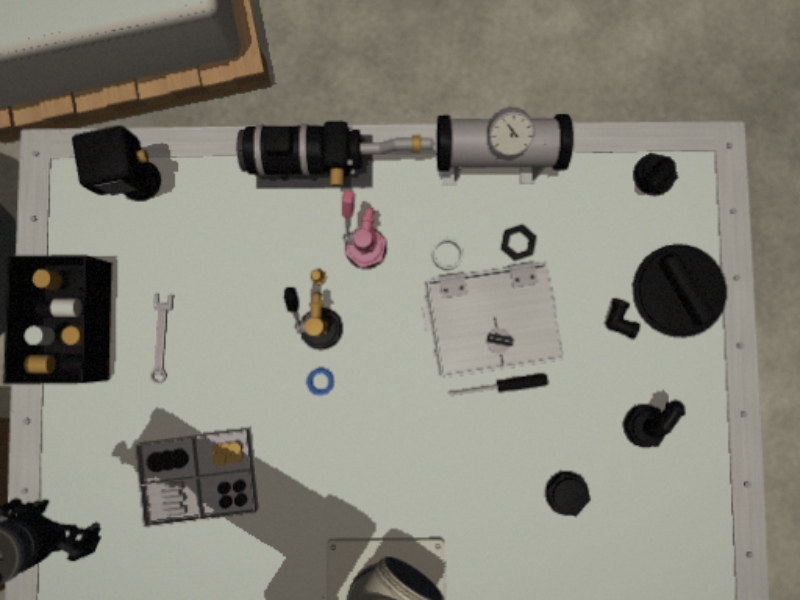

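In the top view, the brass valve is at (318,325), with its black lever grip at (291,299) and the blue tape in front at (320,381). The pink look-alike is at (365,247). Brass fits the description and pink is excluded. The hatch is at (495,318) with its fastener at (500,339). Next I'll measure both and confirm with a crop.

Run:
```python
from h import *
z=np.load("top.npz");p=z["p"];d=z["d"];c=cam("top");P=cloud(c,d)
z2=np.load("scene.npz");p2=z2["p"];c2=cam("scene");P2=cloud(c2,z2["d"])
def st(n,Q):
    print(n,len(Q),np.round(np.median(Q,0),4),"min",np.round(Q.min(0),4),"max",np.round(Q.max(0),4))
hsv=cv2.cvtColor(p,cv2.COLOR_RGB2HSV);hsv2=cv2.cvtColor(p2,cv2.COLOR_RGB2HSV)
print("deck z",np.nanmedian(P[210:235,250:270,2]))
# valve region
X,Y,Z=P[...,0],P[...,1],P[...,2]
v=np.zeros((384,512),bool);v[175:230,175:225]=1
dark=hsv[...,2]<60
brass=(hsv[...,0]>8)&(hsv[...,0]<30)&(hsv[...,1]>120)&(hsv[...,2]>60)
st("grip top",P[v&dark&(Z>.15)])
st("brass body top",P[v&brass&(Z>.1)]); st("brass low",P[v&brass&(Z>.03)&(Z<.1)])
st("hex foot",P[v&dark&(Z>.02)&(Z<.045)])
# scene
X2,Y2,Z2=P2[...,0],P2[...,1],P2[...,2]
w=np.zeros((384,512),bool);w[185:255,295:345]=1
st("grip scene",P2[w&(hsv2[...,2]<60)&(Z2>.15)])
# hatch
h=np.zeros((384,512),bool);h[160:245,265:370]=1
m=(h&(Z>.035)&(Z<.07)).astype(np.uint8)
cs=max(cv2.findContours(m,0,1)[0],key=cv2.contourArea)
for name,cc,zz in(("hatch",cs,.047),):
    xy=onz(c,cc.reshape(-1,2),zz)[:,:2].astype(np.float32)
    print(name,cv2.minAreaRect(xy))
st("knob top",P[h&dark&(Z>.07)&(Z<.1)])
k=P[h&(Z>.075)&(Z<.1)];st("knob all",k)
q=k[:,:2]-k[:,:2].mean(0);w_,V=np.linalg.eigh(q.T@q/len(q));print("knob bar dir",V[:,1],"deg",np.degrees(np.arctan2(V[1,1],V[0,1])),np.sqrt(w_))
a=cv2.resize(p[170:235,170:225,::-1],(385,455),interpolation=2);b=cv2.resize(p[165:245,265:365,::-1],None,fx=4.5,fy=5.6875,interpolation=2)
b=cv2.resize(p[165:245,270:350,::-1],(455,455),interpolation=2)[:,:400]
cv2.imwrite("pics/c1.png",np.hstack([a,b]))
```

```text
deck z -0.00018537934148432633
grip top 110 [0.5732 0.1532 0.2081] min [0.554  0.1452 0.1745] max [0.5926 0.1645 0.2201]
brass body top 203 [0.5397 0.1248 0.1173] min [0.5113 0.1103 0.1001] max [0.5903 0.1425 0.1261]
brass low 56 [0.6258 0.1287 0.0466] min [0.5178 0.1102 0.0305] max [0.636  0.1509 0.0999]
hex foot 226 [0.5158 0.1117 0.031 ] min [0.4914 0.0879 0.0202] max [0.5689 0.1598 0.0432]
grip scene 62 [0.5879 0.1621 0.1939] min [0.5804 0.152  0.1718] max [0.5965 0.1673 0.2117]
hatch ((0.5434480309486389, -0.21624520421028137), (0.19773542881011963, 0.2403186559677124), 7.94258975982666)
knob top 49 [ 0.5017 -0.2204  0.09  ] min [ 0.493  -0.2407  0.0768] max [ 0.5111 -0.2     0.0954]
knob all 82 [ 0.5017 -0.2229  0.0894] min [ 0.4901 -0.2454  0.0768] max [ 0.5111 -0.2     0.0954]
knob bar dir [0.22931778 0.97335161] deg 76.74308989887005 [0.00424099 0.01360203]
```

View pics/c1.png

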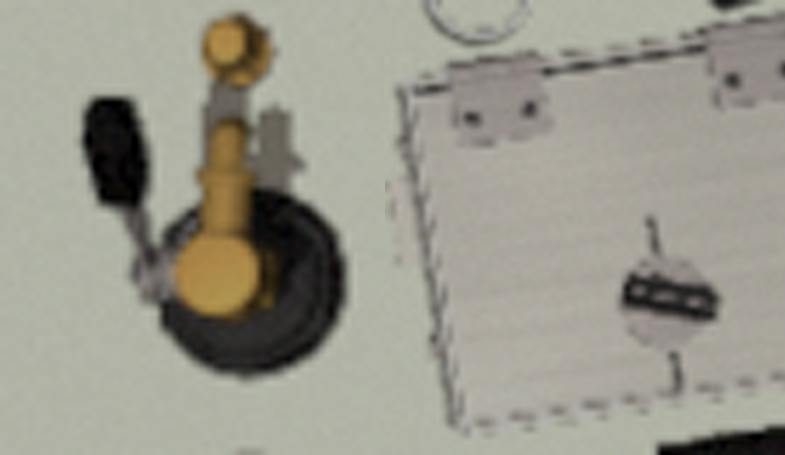

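The crop confirms the brass valve, with its lever grip leaning away from the robot (+x) and to the +y side. The slot bar runs nearly across the index lines, at about 77° against a hatch yaw of about 8°, so it is turned roughly 0.36 rad, which is plausible. Now I'll get the valve yaw and plan the moves.

```bash
cat >> h.py <<'E'
def go(t,ang):
    """ang: world heading (deg) of tool y line; prints turn and tool-frame shift after turning"""
    s=r.sense();M=R.from_rotvec(s["eef_rot"]).as_matrix()
    h=np.degrees(np.arctan2(M[1,1],M[0,1])); dt=(ang-h+90)%180-90   # world ccw deg
    turn=-np.radians(dt) # tool z is down
    M2=M@R.from_rotvec([0,0,turn]).as_matrix()
    print("t",s["t"],"pos",np.round(s["ee_pos"],4),"heading y",round(h,2),"z ax",np.round(M[:,2],3),"turn",round(turn,4),"alt",round(turn-np.sign(turn)*np.pi,3),"q6",s["q"][5],"shift",np.round(M2.T@(np.array(t)-s["ee_pos"]),4))
    return M2
E
python3 - <<'E'
from h import *
z=np.load("top.npz");p=z["p"];d=z["d"];c=cam("top");P=cloud(c,d);hsv=cv2.cvtColor(p,cv2.COLOR_RGB2HSV)
Z=P[...,2];v=np.zeros((384,512),bool);v[175:230,175:225]=1
g=v&(hsv[...,2]<60)&(Z>.15)
cs=max(cv2.findContours(g.astype(np.uint8),0,1)[0],key=cv2.contourArea)
Q=P[g];C=Q.mean(0);w,V=np.linalg.eigh(np.cov((Q-C).T));print("grip",C,V[:,2]*np.sign(V[0,2]))
# body top disc z=.12
b=v&(Z>.113)&(Z<.127)&(hsv[...,1]>120);Q=P[b];print("body disc",Q[:,:2].mean(0),Q.min(0),Q.max(0))
b=b.astype(np.uint8);cs=max(cv2.findContours(b,0,1)[0],key=cv2.contourArea);print(cv2.minEnclosingCircle(onz(c,cs.reshape(-1,2),.12)[:,:2].astype(np.float32)))
f=v&(Z>.024)&(Z<.04)&(hsv[...,2]<70)
xy=onz(c,np.argwhere(f)[:,::-1],.032)[:,:2].astype(np.float32);print("hex",cv2.minEnclosingCircle(xy))
# outlet: points .05<z<.112 ahead
o=v&(hsv[...,1]>120)&(Z>.06)&(Z<.112)&(P[...,0]>.545);Q=P[o];print("outlet",len(Q),Q.mean(0),np.polyfit(Q[:,0],Q[:,1],1))
go([.57,.155,.27],90)
E
```

```text
grip [0.57318024 0.1537496  0.20374037] [0.68566665 0.04056137 0.72678471]
body disc [0.53009653 0.12532335] [0.51386701 0.10813153 0.11307063] [0.56899938 0.14248874 0.12610071]
((0.5297292470932007, 0.12492460757493973), 0.0178866945207119)
hex ((0.5668548345565796, 0.12502270936965942), 0.06993869692087173)
outlet 88 [0.56745565 0.1237446  0.10464777] [0.02402755 0.11011004]
t 0.1 pos [0.222  0.503  0.2527] heading y 66.18 z ax [-0.001 -0.001 -1.   ] turn -0.4158 alt 2.726 q6 1.4182070081123979 shift [-0.348  -0.348  -0.0171]
```

Emit:
{"op": "move_arm", "data": {
  "hand": [1, 1, 1, 1, 1, 1, 1, 1, 1, 1, 1, 1, 1, 1, 1, 1, 1, 1],
  "linear": [
    [0, 0, -0.006],
    [0, 0, -0.006],
    [0, 0, -0.005],
    [0, 0, 0],
    [-0.028, -0.03, 0],
    [-0.028, -0.03, 0],
    [-0.028, -0.03, 0],
    [-0.028, -0.03, 0],
    [-0.028, -0.03, 0],
    [-0.028, -0.03, 0],
    [-0.028, -0.03, 0],
    [-0.028, -0.03, 0],
    [-0.028, -0.03, 0],
    [-0.028, -0.03, 0],
    [-0.028, -0.03, 0],
    [-0.028, -0.03, 0],
    [0, 0, 0],
    [0, 0, 0]
  ],
  "turn": [-0.152, -0.152, -0.152, 0, 0, 0, 0, 0, 0, 0, 0, 0, 0, 0, 0, 0, 0, 0]
}}

```text
t: 2.35
ee_pos: [0.572, 0.157, 0.2698]
eef_rot: [0.059, -3.14, -0.0]
contact_force: [-0.8, -0.1, -0.4]
grip_width: 0.0855
grasp_force: 0.0
```

Run:
```python
from h import *
go([.571,.157,.191],92.3)
c=cam("wrist");p,d=r.capture("wrist");P=cloud(c,d);Z=P[...,2]
cv2.imwrite("pics/w1.png",p[:,:,::-1])
hsv=cv2.cvtColor(p,cv2.COLOR_RGB2HSV)
g=(hsv[...,2]<70)&(Z>.16)&(Z<.222)&(abs(P[...,0]-.57)<.06)&(abs(P[...,1]-.155)<.035)
Q=P[g];print(len(Q),Q.mean(0),Q.min(0),Q.max(0))
t=Q[Q[:,2]>.2]
if len(t):print("top",t.mean(0),t.min(0),t.max(0))
```

```text
t 2.35 pos [0.572  0.157  0.2698] heading y 92.16 z ax [-0.001  0.    -1.   ] turn -0.0024 alt 3.139 q6 0.08870063361790652 shift [ 0.0009 -0.      0.0788]
1470 [0.57053748 0.15346475 0.20019712] [0.55442667 0.14350352 0.16056905] [0.59452897 0.16326976 0.21633216]
top [0.57700007 0.15318358 0.20964454] [0.56587504 0.14350352 0.20000236] [0.59452897 0.16299365 0.21633216]
```

View pics/w1.png

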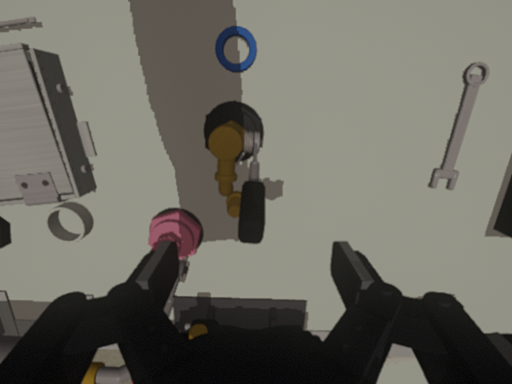

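The wrist view shows the grip at (252,212), between the jaws. Its measured width is 20 mm in y, centred at y≈0.1535. I'll shift 3.5 mm, descend and grip.

Emit:
{"op": "move_arm", "data": {
  "hand": [1, 1, 1, 1, 1, 1, 1, 1, -1, -1, -1, -1, -1, -1, -1, -1],
  "linear": [
    [0.001, -0.0035, 0],
    [0, 0, 0.013],
    [0, 0, 0.013],
    [0, 0, 0.013],
    [0, 0, 0.013],
    [0, 0, 0.013],
    [0, 0, 0.013],
    [0, 0, 0],
    [0, 0, 0],
    [0, 0, 0],
    [0, 0, 0],
    [0, 0, 0],
    [0, 0, 0],
    [0, 0, 0],
    [0, 0, 0],
    [0, 0, 0]
  ],
  "turn": [0.02, 0, 0, 0, 0, 0, 0, 0, 0, 0, 0, 0, 0, 0, 0, 0],
  "newtons": 50
}}

```text
t: 4.4
ee_pos: [0.5716, 0.1549, 0.1929]
eef_rot: [-0.032, 3.14, 0.005]
contact_force: [-0.7, 7.1, 3.1]
grip_width: 0.0197
grasp_force: 49.1
```

Run:
```python
from h import *
s=r.sense();print(s["t"],s["contact_force"],s["wrist_torque"],s["grip_width"],s["grasp_force"])
p0=np.array([0,92e-3])
th=[-.42+.1*k for k in range(12)]
a=[(round(105*np.sin(t),1),round(105*np.cos(t),1)) for t in th];print(a);print(np.round(np.diff(a,axis=0),1).tolist())
p,d=r.capture("scene");cv2.imwrite("pics/s2.png",cv2.resize(p[150:270,260:380,::-1],(480,480)))
```

```text
4.4 [-0.68633616  7.11719993  3.05328719] [ 1.76504008  0.16073015 -0.64715017] 0.019686796075587924 49.11650813304732
[(np.float64(-42.8), np.float64(95.9)), (np.float64(-33.0), np.float64(99.7)), (np.float64(-22.9), np.float64(102.5)), (np.float64(-12.6), np.float64(104.2)), (np.float64(-2.1), np.float64(105.0)), (np.float64(8.4), np.float64(104.7)), (np.float64(18.8), np.float64(103.3)), (np.float64(29.0), np.float64(100.9)), (np.float64(38.9), np.float64(97.5)), (np.float64(48.5), np.float64(93.1)), (np.float64(57.5), np.float64(87.8)), (np.float64(66.0), np.float64(81.6))]
[[9.8, 3.8], [10.1, 2.8], [10.3, 1.7], [10.5, 0.8], [10.5, -0.3], [10.4, -1.4], [10.2, -2.4], [9.9, -3.4], [9.6, -4.4], [9.0, -5.3], [8.5, -6.2]]
```

View pics/s2.png

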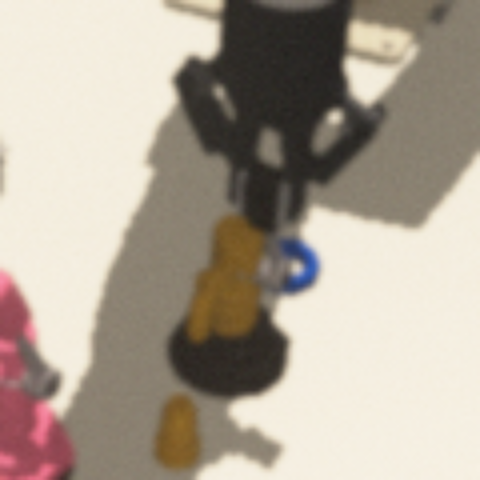

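Emit:
{"op": "move_arm", "data": {
  "hand": [-1, -1, -1, -1, -1, -1, -1, -1, -1, -1],
  "linear": [
    [0.005, 0.001, -0.0019],
    [0.005, 0.001, -0.0019],
    [0.005, 0, -0.0014],
    [0.005, 0, -0.0014],
    [0.005, 0, -0.0009],
    [0.005, 0, -0.0009],
    [0.005, 0, -0.0004],
    [0.005, 0, -0.0004],
    [0.005, 0, 0.0002],
    [0.005, 0, 0.0002]
  ],
  "turn": [0, 0, 0, 0, 0, 0, 0, 0, 0, 0]
}}

```text
t: 5.7
ee_pos: [0.5242, 0.1563, 0.2015]
eef_rot: [-0.033, 3.136, 0.007]
contact_force: [13.4, 13.6, -6.6]
grip_width: 0.0198
grasp_force: 48.9
```

Emit:
{"op": "move_arm", "data": {
  "hand": [-1, -1, -1, -1, -1, -1, -1],
  "linear": [
    [0, 0.0015, 0.001],
    [0.005, 0.001, 0.001],
    [0.005, 0.0005, 0.0008],
    [0.005, 0.0005, 0.0012],
    [0.005, 0.0005, 0.0012],
    [0.005, 0.0005, 0.0017],
    [0, 0, 0]
  ],
  "turn": [0.02, 0.02, 0, 0, 0, 0, 0]
}}

```text
t: 6.58
ee_pos: [0.4998, 0.1579, 0.1965]
eef_rot: [0.034, 3.132, -0.004]
contact_force: [9.9, -9.2, 8.5]
grip_width: 0.0195
grasp_force: 48.8
```

Emit:
{"op": "move_arm", "data": {
  "hand": [-1, -1, -1, -1, -1, -1, -1, -1],
  "linear": [
    [0.005, -0.0012, 0.0003],
    [0.005, 0, 0.0014],
    [0.005, 0, 0.002],
    [0.005, 0, 0.0021],
    [0.005, 0, 0.0024],
    [0.0045, 0, 0.0025],
    [0.002, 0, 0.001],
    [0, 0, 0]
  ],
  "turn": [0, 0, 0, 0, 0, 0, 0, 0]
}}

```text
t: 7.58
ee_pos: [0.469, 0.1588, 0.1845]
eef_rot: [0.032, 3.132, 0.001]
contact_force: [15.5, 0.6, 1.9]
grip_width: 0.0189
grasp_force: 48.6
```

Emit:
{"op": "move_arm", "data": {
  "hand": [-1, -1, -1, -1, -1, -1, -1, -1, -1, -1, -1],
  "linear": [
    [0, 0, 0],
    [-0.0045, 0, -0.0027],
    [-0.0045, 0, -0.0027],
    [-0.0048, 0, -0.0022],
    [-0.0048, 0, -0.0022],
    [-0.005, -0.0002, -0.0017],
    [-0.005, -0.0002, -0.0017],
    [-0.0051, -0.0002, -0.0012],
    [-0.0051, -0.0002, -0.0012],
    [-0.0052, -0.0002, -0.0007],
    [-0.0052, -0.0002, -0.0007]
  ],
  "turn": [0, 0, 0, 0, 0, 0, 0, 0, 0, 0, 0]
}}

```text
t: 8.95
ee_pos: [0.5151, 0.157, 0.2011]
eef_rot: [0.031, 3.138, 0.002]
contact_force: [-0.2, 2.9, 9.2]
grip_width: 0.019
grasp_force: 48.4
```

Emit:
{"op": "move_arm", "data": {
  "hand": [-1, -1, -1, -1, -1, -1, -1, -1, -1, -1, -1, -1, -1],
  "linear": [
    [-0.005, 0, -0.001],
    [-0.005, 0, -0.0004],
    [-0.0052, 0, -0.0002],
    [-0.0052, 0, 0.0002],
    [-0.0052, -0.0001, 0.0005],
    [-0.0052, -0.0001, 0.0007],
    [-0.005, -0.0001, 0.001],
    [-0.005, -0.0001, 0.0013],
    [-0.005, -0.0001, 0.0015],
    [-0.005, -0.0001, 0.0018],
    [-0.004, 0, 0.0016],
    [-0.002, 0, 0.0006],
    [0, 0, 0]
  ],
  "turn": [0, 0, 0, 0, 0, 0, 0, 0, 0, 0, 0, 0, 0]
}}

```text
t: 10.58
ee_pos: [0.5616, 0.1554, 0.196]
eef_rot: [-0.028, -3.129, -0.001]
contact_force: [-57.6, -2.0, 55.2]
grip_width: 0.0184
grasp_force: 82.1
```

Emit:
{"op": "move_arm", "data": {
  "hand": [-1, -1, -1, -1],
  "linear": [
    [0.0025, 0, -0.0025],
    [0.0025, 0, -0.0025],
    [0.002, 0, -0.002],
    [0, 0, 0]
  ],
  "turn": [0, 0, 0, 0]
}}

```text
t: 11.08
ee_pos: [0.5609, 0.1554, 0.1966]
eef_rot: [-0.03, -3.133, -0.0]
contact_force: [-9.4, 2.8, -11.0]
grip_width: 0.0187
grasp_force: 72.9
```

Run:
```python
from h import *
go([.571,.157,.191],92.3);s=r.sense();print(s["contact_force"],s["wrist_torque"])
c=cam("wrist");p,d=r.capture("wrist");P=cloud(c,d)
c2=cam("scene");p2,d2=r.capture("scene")
cv2.imwrite("pics/w2.png",np.hstack([cv2.resize(p[:,:,::-1],(512,384))[:, 100:420],cv2.resize(p2[150:270,260:380,::-1],(384,384))]))
```

```text
t 11.075 pos [0.5609 0.1554 0.1966] heading y 88.9 z ax [-0.008  0.    -1.   ] turn -0.0594 alt 3.082 q6 0.1446722185783123 shift [-0.0102  0.0012  0.0055]
[ -9.35355074   2.81502034 -10.98847309] [ 0.56248259  1.5860089  -0.2071878 ]
```

View pics/w2.png

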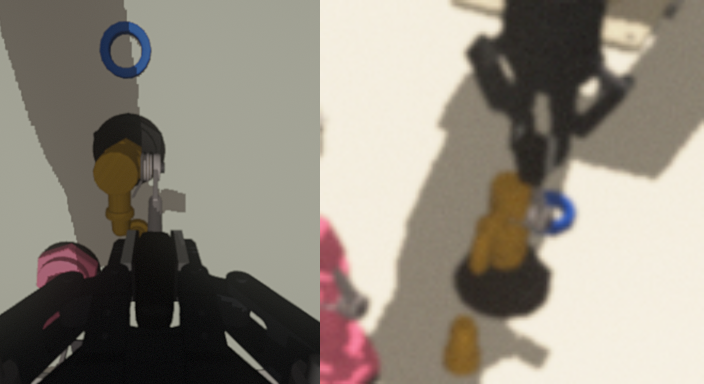

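The grip is still held, but the arm stopped against something. I'll measure the rod's lean to see whether the lever is at rest.

Run:
```python
from h import *
for n in("wrist","scene","top"):
    c=cam(n);p,d=r.capture(n);P=cloud(c,d);hsv=cv2.cvtColor(p,cv2.COLOR_RGB2HSV)
    g=(hsv[...,1]<90)&(P[...,2]>.108)&(P[...,2]<.168)&(abs(P[...,0]-.545)<.04)&(abs(P[...,1]-.155)<.012)
    Q=P[g]
    if len(Q)<4: print(n,len(Q));continue
    print(n,len(Q),Q.mean(0),Q.min(0),Q.max(0))
    for lo in np.arange(.108,.168,.01):
        q=Q[(Q[:,2]>=lo)&(Q[:,2]<lo+.01)]
        if len(q):print("  ",len(q),np.round(q.mean(0),4),np.round(q[:,0].min(),4),np.round(q[:,0].max(),4))
```

```text
wrist 601 [0.55016132 0.15448936 0.1421562 ] [0.53303844 0.14943022 0.10811617] [0.5605598  0.15933692 0.16221435]
   43 [0.5355 0.1548 0.1129] 0.533 0.538
   48 [0.54   0.1548 0.123 ] 0.5374 0.5423
   121 [0.5463 0.1546 0.1339] 0.5419 0.5509
   151 [0.5512 0.1544 0.1432] 0.5473 0.5577
   178 [0.5555 0.1545 0.1531] 0.5515 0.5606
   60 [0.5579 0.1541 0.1599] 0.5564 0.5594
scene 38 [0.55389718 0.15917176 0.1334748 ] [0.5299444  0.14576605 0.10805039] [0.57870674 0.16443138 0.16610225]
   9 [0.5409 0.1566 0.1121] 0.5299 0.5466
   5 [0.546  0.1597 0.1206] 0.5391 0.553
   8 [0.5539 0.1602 0.1327] 0.5496 0.5567
   9 [0.5578 0.1597 0.1427] 0.5523 0.5604
   3 [0.5627 0.1604 0.1514] 0.5614 0.564
   4 [0.5775 0.1602 0.1652] 0.5762 0.5787
top 11 [0.53880344 0.15554216 0.11939806] [0.53181923 0.15215529 0.10948359] [0.54534833 0.15835167 0.13331702]
   5 [0.5376 0.1555 0.1116] 0.5318 0.5433
   4 [0.5378 0.1567 0.1231] 0.5344 0.5399
   2 [0.5438 0.1533 0.1314] 0.5423 0.5453
```

The rod leans about 0.46 rad, so the lever is at rest and the pads slid about 11 mm on the grip. The stroke reached could be as low as about 0.89 rad, so I'll re-grip centrally and repeat the pull firmly to the stop.

Emit:
{"op": "move_arm", "data": {
  "hand": [1, 1, 1, 1, 1, 1],
  "linear": [
    [0, 0, 0],
    [0, 0, 0],
    [0, 0, 0],
    [0, 0, 0],
    [0, 0, 0],
    [0, 0, 0]
  ],
  "turn": [0, 0, 0, 0, 0, 0]
}}

```text
t: 12.08
ee_pos: [0.5639, 0.1549, 0.1989]
eef_rot: [0.031, 3.141, -0.0]
contact_force: [-0.1, -0.0, 0.7]
grip_width: 0.0854
grasp_force: 0.0
```

Run:
```python
from h import *
go([.572,.1545,.191],88.9)
print(r.sense()["contact_force"])
c=cam("wrist");p,d=r.capture("wrist");P=cloud(c,d);Z=P[...,2]
hsv=cv2.cvtColor(p,cv2.COLOR_RGB2HSV)
g=(hsv[...,2]<70)&(Z>.165)&(Z<.222)&(abs(P[...,0]-.57)<.06)&(abs(P[...,1]-.155)<.016)
for lo in np.arange(.165,.222,.008):
    q=P[g&(Z>=lo)&(Z<lo+.008)]
    if len(q)>5:print(len(q),np.round(q.mean(0),4),np.round(q.min(0),4),np.round(q.max(0),4))
```

```text
t 12.075 pos [0.5639 0.1549 0.1989] heading y 88.86 z ax [ 0. -0. -1.] turn -0.0007 alt 3.141 q6 0.14450871030864976 shift [-0.0081 -0.0003  0.0079]
[-0.05153108 -0.00073151  0.68118619]
66 [0.555  0.1535 0.1714] [0.5539 0.1448 0.1692] [0.5582 0.1619 0.173 ]
339 [0.5568 0.1539 0.1772] [0.554  0.1442 0.173 ] [0.5616 0.1634 0.181 ]
421 [0.5601 0.1538 0.1852] [0.5567 0.144  0.181 ] [0.5657 0.1632 0.189 ]
452 [0.5636 0.1539 0.1931] [0.5603 0.1442 0.189 ] [0.5677 0.1633 0.197 ]
538 [0.5671 0.1537 0.201 ] [0.5633 0.1441 0.197 ] [0.5724 0.1632 0.205 ]
1016 [0.576  0.1533 0.2098] [0.5671 0.1438 0.205 ] [0.5928 0.1629 0.213 ]
427 [0.5759 0.1536 0.214 ] [0.5701 0.1453 0.213 ] [0.5817 0.1623 0.2155]
```

Emit:
{"op": "move_arm", "data": {
  "hand": [1, 1, 1, 1, -1, -1, -1, -1, -1, -1, -1],
  "linear": [
    [-0.004, 0, 0],
    [-0.004, 0, 0.004],
    [-0.004, 0, 0.004],
    [0, 0, 0],
    [0, 0, 0],
    [0, 0, 0],
    [0, 0, 0],
    [0, 0, 0],
    [0, 0, 0],
    [0, 0, 0],
    [0, 0, 0]
  ],
  "turn": [0.02, 0, 0, 0, 0, 0, 0, 0, 0, 0, 0],
  "newtons": 100
}}

```text
t: 13.5
ee_pos: [0.5759, 0.1549, 0.1912]
eef_rot: [0.062, 3.14, 0.001]
contact_force: [-1.3, 4.4, 4.6]
grip_width: 0.0194
grasp_force: 98.1
```

Emit:
{"op": "move_arm", "data": {
  "hand": [-1, -1, -1, -1, -1, -1, -1, -1, -1, -1],
  "linear": [
    [0.0049, 0.0006, -0.0019],
    [0.0049, 0, -0.0019],
    [0.005, 0, -0.0014],
    [0.005, 0, -0.0014],
    [0.0052, 0, -0.0009],
    [0.0052, 0, -0.0009],
    [0.0052, 0, -0.0004],
    [0.0052, 0, -0.0004],
    [0.0052, 0, 0.0002],
    [0.0052, 0, 0.0002]
  ],
  "turn": [0, 0, 0, 0, 0, 0, 0, 0, 0, 0]
}}

```text
t: 14.75
ee_pos: [0.5285, 0.1567, 0.2005]
eef_rot: [0.064, 3.133, -0.001]
contact_force: [12.6, -0.6, -1.5]
grip_width: 0.0192
grasp_force: 97.5
```

Emit:
{"op": "move_arm", "data": {
  "hand": [-1, -1, -1, -1, -1, -1, -1, -1, -1, -1, -1],
  "linear": [
    [0.0052, 0, 0.0006],
    [0.0052, 0, 0.0007],
    [0.0051, 0, 0.0012],
    [0.0051, 0, 0.0012],
    [0.005, 0, 0.0017],
    [0.005, 0, 0.0017],
    [0.0048, 0, 0.0022],
    [0.0048, 0, 0.0022],
    [0.0045, 0, 0.0026],
    [0.0045, 0, 0.0026],
    [0, 0, 0]
  ],
  "turn": [0, 0, 0, 0, 0, 0, 0, 0, 0, 0, 0]
}}

```text
t: 16.12
ee_pos: [0.4797, 0.1587, 0.1862]
eef_rot: [0.064, 3.13, -0.0]
contact_force: [7.6, -2.2, 19.3]
grip_width: 0.0186
grasp_force: 97.2
```

Emit:
{"op": "move_arm", "data": {
  "hand": [-1, -1, -1, -1, -1],
  "linear": [
    [0.003, 0, 0],
    [0.003, 0, 0.0005],
    [0.003, 0, 0.001],
    [0.002, 0, 0.001],
    [0, 0, 0]
  ],
  "turn": [0, 0, 0, 0, 0]
}}

```text
t: 16.75
ee_pos: [0.4699, 0.1589, 0.1819]
eef_rot: [0.064, 3.13, -0.001]
contact_force: [20.1, -1.4, -2.3]
grip_width: 0.0187
grasp_force: 97.6
```

Run:
```python
from h import *
for n in("wrist","scene","top"):
    c=cam(n);p,d=r.capture(n);P=cloud(c,d);hsv=cv2.cvtColor(p,cv2.COLOR_RGB2HSV)
    g=(hsv[...,1]<90)&(P[...,2]>.108)&(P[...,2]<.168)&(abs(P[...,0]-.505)<.04)&(abs(P[...,1]-.157)<.012)
    Q=P[g]; print(n,len(Q))
    for lo in np.arange(.108,.168,.01):
        q=Q[(Q[:,2]>=lo)&(Q[:,2]<lo+.01)]
        if len(q):print("  ",len(q),np.round(q.mean(0),4),np.round(q[:,0].min(),4),np.round(q[:,0].max(),4))
```

```text
wrist 61
   4 [0.5143 0.1557 0.1127] 0.5137 0.5147
   57 [0.4779 0.1613 0.163 ] 0.4667 0.4835
scene 59
   6 [0.5281 0.1576 0.1147] 0.522 0.5323
   6 [0.5229 0.1564 0.1215] 0.5138 0.5334
   12 [0.516  0.1594 0.1337] 0.5093 0.5213
   11 [0.5108 0.1594 0.1436] 0.5054 0.5165
   13 [0.5066 0.159  0.1539] 0.499 0.512
   11 [0.5011 0.1595 0.1626] 0.4827 0.5062
top 25
   6 [0.5237 0.1561 0.1105] 0.5174 0.529
   4 [0.5199 0.1565 0.1245] 0.517 0.5229
   4 [0.5148 0.1574 0.132 ] 0.5139 0.517
   8 [0.5089 0.1561 0.1422] 0.5054 0.5111
   3 [0.5053 0.1572 0.1509] 0.5052 0.5054
```

Emit:
{"op": "move_arm", "data": {
  "hand": [-1, -1, -1, -1],
  "linear": [
    [0.002, 0, 0.0012],
    [0.002, 0, 0.0012],
    [0.001, 0, 0.0006],
    [0, 0, 0]
  ],
  "turn": [0, 0, 0, 0]
}}

```text
t: 17.4
ee_pos: [0.4652, 0.1591, 0.1793]
eef_rot: [0.066, 3.129, -0.001]
contact_force: [19.7, -1.6, 1.4]
grip_width: 0.0183
grasp_force: 97.3
```

Emit:
{"op": "move_arm", "data": {
  "hand": [-1, -1, -1, -1, -1],
  "linear": [
    [0.002, 0, 0.0012],
    [0.002, 0, 0.0012],
    [0.002, 0, 0.0012],
    [0.002, 0, 0.0012],
    [0, 0, 0]
  ],
  "turn": [0, 0, 0, 0, 0]
}}

```text
t: 18.02
ee_pos: [0.4573, 0.1594, 0.1746]
eef_rot: [0.066, 3.129, -0.001]
contact_force: [19.8, -1.8, 1.4]
grip_width: 0.018
grasp_force: 97.3
```

Run:
```python
from h import *
c=cam("wrist");p,d=r.capture("wrist");P=cloud(c,d)
c2=cam("scene");p2,d2=r.capture("scene");P2=cloud(c2,d2);hsv=cv2.cvtColor(p2,cv2.COLOR_RGB2HSV)
cv2.imwrite("pics/w3.png",np.hstack([p[100:, 130:400,::-1][:284],cv2.resize(p2[150:245,270:365,::-1],(500,500),interpolation=2)[:284]]) if 0 else np.hstack([cv2.resize(p[150:340,160:350,::-1],(400,400)),cv2.resize(p2[155:245,280:370,::-1],(400,400),interpolation=2)]))
g=(hsv[...,1]<90)&(P2[...,2]>.108)&(P2[...,2]<.168)&(abs(P2[...,0]-.505)<.04)&(abs(P2[...,1]-.157)<.012);Q=P2[g]
for lo in np.arange(.108,.168,.01):
    q=Q[(Q[:,2]>=lo)&(Q[:,2]<lo+.01)]
    if len(q):print("  ",len(q),np.round(q.mean(0),4))
```

```text
9 [0.5263 0.1563 0.1124]
   10 [0.5179 0.1564 0.1228]
   8 [0.512  0.1598 0.135 ]
   17 [0.5047 0.1591 0.1432]
   15 [0.4984 0.1585 0.1534]
   15 [0.4905 0.1624 0.1642]
```

View pics/w3.png

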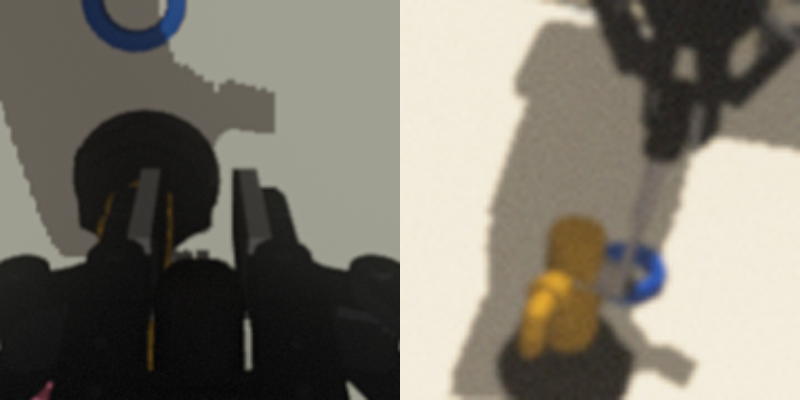

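Emit:
{"op": "move_arm", "data": {
  "hand": [-1, -1, -1, -1],
  "linear": [
    [0.002, 0, 0.0013],
    [0.002, 0, 0.0013],
    [0, 0, 0],
    [0, 0, 0]
  ],
  "turn": [0, 0, 0, 0]
}}

```text
t: 18.62
ee_pos: [0.4566, 0.1595, 0.1739]
eef_rot: [0.067, 3.121, -0.001]
contact_force: [29.8, -3.5, 9.3]
grip_width: 0.0184
grasp_force: 97.6
```

The tool is at the stop: force rises to 30 N with no travel. Before easing back I'll check how much of the pads still overlaps the grip.

Run:
```python
from h import *
c=cam("wrist");p,d=r.capture("wrist");P=cloud(c,d);Z=P[...,2]
s=r.sense();print(s["ee_pos"],s["grip_width"])
for y0,y1 in((.152,.166),):
  for lo in np.arange(.14,.225,.006):
    m=(Z>=lo)&(Z<lo+.006)&(P[...,1]>y0)&(P[...,1]<y1)&(P[...,0]>.42)&(P[...,0]<.52)
    q=P[m]
    if len(q)>3:
        i=np.argwhere(m);print(round(lo,3),len(q),"x",np.round(np.percentile(q[:,0],[0,5,50,95,100]),4),"y",np.round([q[:,1].min(),q[:,1].max()],4),"px",i.min(0)[::-1],i.max(0)[::-1])
# finger pads
  for lo in np.arange(.14,.2,.006):
    for a,b in((.166,.185),(.13,.152)):
      m=(Z>=lo)&(Z<lo+.006)&(P[...,1]>a)&(P[...,1]<b)&(P[...,0]>.42)&(P[...,0]<.52);q=P[m]
      if len(q)>3:print("pad",round(lo,3),a,len(q),np.round(q.min(0),4),np.round(q.max(0),4))
```

```text
[0.45661924 0.1595028  0.17391924] 0.018163799156469988
0.152 16 x [0.4728 0.4728 0.4733 0.4743 0.4743] y [0.1521 0.1625] px [246 272] [263 272]
0.158 6 x [0.4699 0.4699 0.4725 0.4734 0.4735] y [0.1589 0.1649] px [257 272] [267 274]
0.164 21 x [0.4664 0.4669 0.4676 0.4684 0.4687] y [0.1528 0.1652] px [246 273] [268 275]
0.17 23 x [0.4619 0.4621 0.4629 0.4633 0.4657] y [0.1527 0.1656] px [245 274] [269 276]
0.176 25 x [0.4578 0.458  0.4585 0.4606 0.4625] y [0.1526 0.166 ] px [244 275] [270 277]
0.182 29 x [0.4535 0.4539 0.4545 0.4571 0.4573] y [0.1523 0.1657] px [242 276] [270 278]
0.188 171 x [0.4508 0.4511 0.4518 0.4528 0.4542] y [0.1521 0.1659] px [241 277] [271 286]
0.194 712 x [0.4507 0.4517 0.4551 0.4593 0.4621] y [0.1521 0.166 ] px [241 281] [272 310]
0.2 750 x [0.4562 0.4587 0.4629 0.4666 0.4679] y [0.152 0.166] px [241 300] [273 329]
0.206 5 x [0.4637 0.464  0.4657 0.4662 0.4663] y [0.1546 0.1609] px [247 325] [262 329]
0.224 433 x [0.4436 0.4443 0.4452 0.4463 0.4473] y [0.152 0.166] px [234 326] [278 340]
pad 0.152 0.166 48 [0.4458 0.1669 0.1521] [0.4662 0.1793 0.158 ]
pad 0
[... 273 characters left out ...]
3 [0.4441 0.1356 0.164 ] [0.4699 0.1518 0.17  ]
pad 0.17 0.166 181 [0.4445 0.167  0.17  ] [0.4631 0.1812 0.1759]
pad 0.17 0.13 182 [0.444  0.1356 0.17  ] [0.4652 0.1517 0.176 ]
pad 0.176 0.166 199 [0.4449 0.1663 0.176 ] [0.4635 0.1812 0.182 ]
pad 0.176 0.13 203 [0.4437 0.1356 0.176 ] [0.4615 0.1516 0.182 ]
pad 0.182 0.166 149 [0.4445 0.1672 0.182 ] [0.46   0.1811 0.188 ]
pad 0.182 0.13 144 [0.4438 0.1357 0.182 ] [0.4614 0.1515 0.188 ]
pad 0.188 0.166 279 [0.4431 0.1661 0.188 ] [0.4676 0.1849 0.194 ]
pad 0.188 0.13 301 [0.4417 0.1302 0.188 ] [0.4662 0.1519 0.194 ]
pad 0.194 0.166 484 [0.4424 0.166  0.194 ] [0.4668 0.185  0.2   ]
pad 0.194 0.13 620 [0.4408 0.13   0.194 ] [0.4672 0.152  0.2   ]
```

Contact is still over the upper part of the pads, up to 16 mm wide, and the front face slope is about 0.61 rad, which confirms the stop. I'll ease back with a firmer grip along the arc of the contact point.

Emit:
{"op": "move_arm", "data": {
  "hand": [-1, -1, -1, -1, -1, -1, -1, -1, -1],
  "linear": [
    [0, 0, 0],
    [0, 0, 0],
    [-0.003, 0, -0.001],
    [-0.0048, 0, -0.0032],
    [-0.0048, 0, -0.0032],
    [-0.0051, 0, -0.0027],
    [-0.0051, 0, -0.0027],
    [-0.0053, 0, -0.0022],
    [-0.0053, 0, -0.0022]
  ],
  "turn": [0, 0, 0, 0, 0, 0, 0, 0, 0],
  "newtons": 120
}}

```text
t: 19.8
ee_pos: [0.4809, 0.1585, 0.1883]
eef_rot: [0.064, 3.141, -0.001]
contact_force: [-6.7, -0.8, 14.1]
grip_width: 0.0178
grasp_force: 133.7
```

Emit:
{"op": "move_arm", "data": {
  "hand": [-1, -1, -1, -1, -1, -1, -1, -1],
  "linear": [
    [-0.005, 0, -0.0022],
    [-0.0055, 0, -0.0019],
    [-0.0055, 0, -0.0017],
    [-0.0057, 0, -0.0013],
    [-0.0057, 0, -0.0011],
    [-0.0057, 0, -0.0005],
    [-0.0057, 0, -0.0005],
    [0, 0, 0]
  ],
  "turn": [0, 0, 0, 0, 0, 0, 0, 0]
}}

```text
t: 20.8
ee_pos: [0.5218, 0.157, 0.1978]
eef_rot: [0.065, 3.137, -0.0]
contact_force: [4.1, 1.3, 9.6]
grip_width: 0.0177
grasp_force: 163.2
```

Run:
```python
from h import *
c=cam("wrist");p,d=r.capture("wrist");P=cloud(c,d);Z=P[...,2];s=r.sense();print(s["ee_pos"],s["contact_force"])
for lo in np.arange(.14,.225,.006):
    m=(Z>=lo)&(Z<lo+.006)&(P[...,1]>.150)&(P[...,1]<.164)&(P[...,0]>.46)&(P[...,0]<.58);q=P[m]
    if len(q)>3: print(round(lo,3),len(q),"x",np.round(np.percentile(q[:,0],[0,5,50,95,100]),4))
```

```text
[0.52175572 0.15697461 0.1978512 ] [ 4.56170516  1.44717621 10.04636856]
0.14 45 x [0.5247 0.5249 0.5261 0.5286 0.5288]
0.146 53 x [0.5244 0.5247 0.5256 0.5279 0.5281]
0.152 35 x [0.5242 0.5243 0.525  0.5263 0.5277]
0.17 7 x [0.5161 0.5161 0.5167 0.5175 0.5175]
0.176 105 x [0.5142 0.5147 0.5152 0.5164 0.5172]
0.182 114 x [0.5141 0.5144 0.5149 0.5163 0.5166]
0.188 136 x [0.5138 0.5141 0.5147 0.5158 0.5162]
0.194 157 x [0.5136 0.5139 0.5145 0.5157 0.5161]
0.2 182 x [0.5132 0.5136 0.5142 0.5154 0.5161]
0.206 194 x [0.513  0.5134 0.514  0.5153 0.5159]
0.212 261 x [0.5127 0.5132 0.5139 0.5152 0.5159]
0.218 1477 x [0.5128 0.5145 0.5234 0.5355 0.5385]
```

Emit:
{"op": "move_arm", "data": {
  "hand": [-1, -1, -1, -1, -1, -1],
  "linear": [
    [-0.0053, 0, -0.001],
    [-0.0053, 0, -0.0005],
    [-0.0053, 0, 0],
    [-0.0053, 0, 0.0005],
    [-0.0053, 0, 0.0008],
    [-0.0053, 0, 0.001]
  ],
  "turn": [0, 0, 0, 0, 0, 0]
}}

```text
t: 21.6
ee_pos: [0.5522, 0.1559, 0.1961]
eef_rot: [0.063, 3.14, -0.001]
contact_force: [5.1, -1.3, 0.8]
grip_width: 0.0182
grasp_force: 169.2
```

Emit:
{"op": "move_arm", "data": {
  "hand": [-1, -1, -1, -1, -1],
  "linear": [
    [-0.004, 0, 0.0012],
    [-0.004, 0, 0.0014],
    [-0.004, 0, 0.0016],
    [-0.003, 0, 0.0012],
    [0, 0, 0]
  ],
  "turn": [0, 0, 0, 0, 0]
}}

```text
t: 22.22
ee_pos: [0.568, 0.1553, 0.1913]
eef_rot: [0.063, 3.138, -0.0]
contact_force: [3.5, -0.1, 11.8]
grip_width: 0.0177
grasp_force: 171.0
```

```bash
cat > g.py <<'E'
from h import *
c=cam("wrist");p,d=r.capture("wrist");P=cloud(c,d);Z=P[...,2];s=r.sense();print(s["ee_pos"],s["contact_force"])
for lo in np.arange(.11,.225,.008):
    m=(Z>=lo)&(Z<lo+.008)&(P[...,1]>.148)&(P[...,1]<.160)&(P[...,0]>.53)&(P[...,0]<.62);q=P[m]
    if len(q)>3: print(round(lo,3),len(q),"x",np.round(np.percentile(q[:,0],[0,5,50,95,100]),4))
E
python3 g.py
```

```text
[0.56800631 0.155269   0.19132152] [ 3.74995971  0.79221891 11.18407941]
0.11 35 x [0.5327 0.5332 0.5345 0.5358 0.5366]
0.118 40 x [0.5349 0.5356 0.5373 0.539  0.5398]
0.126 57 x [0.5381 0.5385 0.5406 0.5448 0.5456]
0.134 114 x [0.541  0.542  0.5446 0.5473 0.5489]
0.142 116 x [0.5449 0.5456 0.5476 0.5504 0.5525]
0.15 141 x [0.5474 0.5484 0.5506 0.5536 0.555 ]
0.158 61 x [0.5503 0.5511 0.5524 0.5534 0.5536]
0.166 36 x [0.5483 0.5484 0.5489 0.5495 0.5497]
0.174 230 x [0.5481 0.5485 0.5499 0.5514 0.5528]
0.182 251 x [0.5506 0.5511 0.5525 0.5538 0.5546]
0.19 321 x [0.5531 0.5536 0.5552 0.5567 0.5587]
0.198 366 x [0.5556 0.5564 0.5581 0.5597 0.5605]
0.206 618 x [0.5577 0.5595 0.5616 0.5836 0.5863]
0.214 799 x [0.5614 0.5626 0.5673 0.5771 0.58  ]
```

Emit:
{"op": "move_arm", "data": {
  "hand": [-1, -1, -1, -1, -1],
  "linear": [
    [-0.003, 0, 0.0006],
    [-0.003, 0, 0.0008],
    [-0.003, 0, 0.001],
    [-0.002, 0, 0.0008],
    [0, 0, 0]
  ],
  "turn": [0, 0, 0, 0, 0]
}}

```text
t: 22.9
ee_pos: [0.5757, 0.155, 0.1881]
eef_rot: [-0.062, -3.138, 0.001]
contact_force: [-14.4, -0.8, 17.5]
grip_width: 0.0178
grasp_force: 172.3
```

```bash
python3 g.py
```

```text
[0.57564695 0.15501132 0.18808156] [-14.63118476  -0.41412711  18.35305776]
0.11 42 x [0.5338 0.5339 0.5361 0.5382 0.5385]
0.118 43 x [0.5369 0.5375 0.5396 0.5411 0.5417]
0.126 75 x [0.5407 0.5415 0.5441 0.548  0.5492]
0.134 127 x [0.5445 0.5451 0.5483 0.5512 0.5547]
0.142 147 x [0.549  0.5498 0.5523 0.5559 0.5576]
0.15 155 x [0.5526 0.5536 0.5558 0.5587 0.56  ]
0.158 51 x [0.5562 0.5568 0.5579 0.5589 0.5592]
0.166 78 x [0.5543 0.5544 0.5548 0.5555 0.556 ]
0.174 275 x [0.5543 0.5551 0.5569 0.5588 0.5594]
0.182 295 x [0.5575 0.5585 0.5601 0.562  0.5629]
0.19 363 x [0.5602 0.5615 0.5636 0.5655 0.5664]
0.198 437 x [0.5644 0.5652 0.5673 0.5692 0.57  ]
0.206 985 x [0.5682 0.5693 0.5734 0.5913 0.594 ]
0.214 231 x [0.572  0.5733 0.5759 0.5789 0.5806]
```

Lever is at rest (front face back at 0.5636). I'll release it and rise.

Emit:
{"op": "move_arm", "data": {
  "hand": [1, 1, 1, 1, 1, 1, 1, 1, 1, 1, 1, 1],
  "linear": [
    [0, 0, 0],
    [0, 0, 0],
    [0, 0, 0],
    [0, 0, 0],
    [0, 0, 0],
    [0, 0, -0.015],
    [0, 0, -0.015],
    [0, 0, -0.015],
    [0, 0, -0.015],
    [0, 0, -0.015],
    [0, 0, 0],
    [0, 0, 0]
  ],
  "turn": [0, 0, 0, 0, 0, 0, 0, 0, 0, 0, 0, 0]
}}

```text
t: 24.45
ee_pos: [0.5776, 0.1551, 0.2616]
eef_rot: [-0.063, -3.14, 0.0]
contact_force: [0.1, 0.4, -0.2]
grip_width: 0.0854
grasp_force: 0.0
```

```bash
python3 g.py; python3 -c "
from h import *
go([.4995,-.2225,.20],166.7)"
```

```text
[0.57750221 0.15502722 0.26139324] [ 0.60206662  0.50399393 -0.18318275]
0.11 20 x [0.5339 0.534  0.5356 0.538  0.538 ]
0.118 20 x [0.5377 0.5378 0.5396 0.5415 0.5415]
0.126 35 x [0.5415 0.5418 0.5443 0.5478 0.5492]
0.134 58 x [0.5455 0.5456 0.5486 0.5517 0.553 ]
0.142 65 x [0.5497 0.5498 0.5522 0.5554 0.5562]
0.15 65 x [0.5525 0.5535 0.5556 0.558  0.5586]
0.158 11 x [0.5567 0.5567 0.5574 0.5577 0.5578]
0.166 22 x [0.5545 0.5546 0.5549 0.5554 0.5559]
0.174 96 x [0.5545 0.5551 0.5567 0.5584 0.5594]
0.182 115 x [0.5577 0.5583 0.5602 0.5621 0.563 ]
0.19 131 x [0.5616 0.5621 0.5638 0.5658 0.5663]
0.198 142 x [0.5649 0.5657 0.5676 0.5928 0.5945]
0.206 405 x [0.5682 0.5697 0.5795 0.5917 0.5939]
0.214 110 x [0.5733 0.5739 0.5768 0.5796 0.5809]
t 24.5 pos [0.5775 0.155  0.2614] heading y 87.72 z ax [-0.001 -0.    -1.   ] turn -1.3785 alt 1.763 q6 0.1618282620222969 shift [ 0.3853 -0.011   0.0615]
```

Emit:
{"op": "move_arm", "data": {
  "hand": [1, 1, 1, 1, 1, 1, 1, 1, 1, 1, 1, 1, 1, 1, 1, 1, 1, 1, 1, 1],
  "linear": [
    [0, 0, 0],
    [0, 0, 0],
    [0, 0, 0],
    [0, 0, 0],
    [0, 0, 0],
    [0, 0, 0],
    [0, 0, 0],
    [0, 0, 0],
    [0.0385, -0.0011, 0],
    [0.0385, -0.0011, 0],
    [0.0385, -0.0011, 0],
    [0.0385, -0.0011, 0.01],
    [0.0385, -0.0011, 0.01],
    [0.0385, -0.0011, 0.01],
    [0.0385, -0.0011, 0.01],
    [0.0385, -0.0011, 0.01],
    [0.0385, -0.0011, 0.01],
    [0.0385, -0.0011, 0],
    [0, 0, 0],
    [0, 0, 0]
  ],
  "turn": [-0.1723, -0.1723, -0.1723, -0.1723, -0.1723, -0.1723, -0.1723, -0.1723, 0, 0, 0, 0, 0, 0, 0, 0, 0, 0, 0, 0]
}}

```text
t: 27.0
ee_pos: [0.4996, -0.2218, 0.2017]
eef_rot: [1.949, -2.464, -0.002]
contact_force: [0.0, 0.2, -0.0]
grip_width: 0.0855
grasp_force: 0.0
```

Run:
```python
from h import *
go([.4995,-.2225,.083],166.7)
c=cam("wrist");p,d=r.capture("wrist");P=cloud(c,d);Z=P[...,2];np.savez("w",p=p,P=P)
cv2.imwrite("pics/w4.png",p[:,:,::-1])
m=(Z>.078)&(Z<.1)&(np.hypot(P[...,0]-.5,P[...,1]+.2225)<.035);Q=P[m][:,:2].astype(np.float32)
print("bar",len(Q),cv2.minAreaRect(Q),np.median(P[m][:,2]))
m=(Z>.04)&(Z<.06)&(np.hypot(P[...,0]-.5,P[...,1]+.2225)<.15);print("cover z",np.median(P[m][:,2]))
```

```text
t 27.0 pos [ 0.4996 -0.2218  0.2017] heading y 166.67 z ax [-0.001  0.001 -1.   ] turn -0.0005 alt 3.141 q6 -1.9095831412366386 shift [ 8.000e-04 -1.000e-04  1.187e-01]
bar 762 ((0.5028628706932068, -0.22449062764644623), (0.0459444522857666, 0.014409171417355537), 78.86366271972656) 0.08946643207186587
cover z 0.05257649097242345
```

View pics/w4.png

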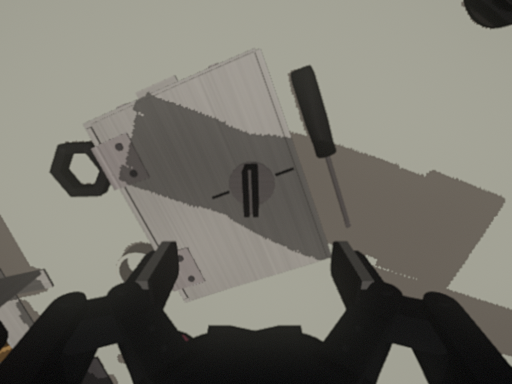

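The wrist view shows the fastener bar at (250,190), with index lines ending at (213,197) and (293,170). The bar measures 46×14 mm, matching its description.

Run:
```python
from h import *
c=cam("wrist");a=onz(c,[(213,197),(293,170)],.0535);print(a);v=a[0]-a[1];print(np.degrees(np.arctan2(v[1],v[0])))
w=np.load("w.npz");g=cv2.cvtColor(w["p"],cv2.COLOR_RGB2GRAY).astype(int);P=w["P"]
bg=cv2.medianBlur(g.astype(np.uint8),15).astype(int)
m=(g<bg-20)&(abs(P[...,2]-.053)<.006)&(np.hypot(P[...,0]-.503,P[...,1]+.2245)<.047)&(np.hypot(P[...,0]-.503,P[...,1]+.2245)>.026)
Q=P[m][:,:2].astype(np.float32);l=cv2.fitLine(Q,cv2.DIST_HUBER,0,.01,.01).ravel();print(len(Q),l,np.degrees(np.arctan2(l[1],l[0])))
go([.503,-.2245,.083],168.9)
```

```text
[[ 0.54584313 -0.21872005  0.0535    ]
 [ 0.45693253 -0.22822481  0.0535    ]]
6.101879392309318
113 [ 0.99033034  0.1387295   0.5041228  -0.22465715] 7.9743333
t 27.05 pos [ 0.4998 -0.2214  0.2019] heading y 166.72 z ax [-0.     0.001 -1.   ] turn -0.0381 alt 3.103 q6 -1.909653220632409 shift [ 0.0024 -0.0038  0.1188]
```

Emit:
{"op": "move_arm", "data": {
  "hand": [1, 1, 1, 1, 1, 1, 1, 1, 1, 1, -1, -1, -1, -1, -1, -1, -1, -1],
  "linear": [
    [0.0024, -0.0038, 0],
    [0, 0, 0.0145],
    [0, 0, 0.0145],
    [0, 0, 0.0145],
    [0, 0, 0.0145],
    [0, 0, 0.0145],
    [0, 0, 0.0145],
    [0, 0, 0.0145],
    [0, 0, 0.0145],
    [0, 0, 0],
    [0, 0, 0],
    [0, 0, 0],
    [0, 0, 0],
    [0, 0, 0],
    [0, 0, 0],
    [0, 0, 0],
    [0, 0, 0],
    [0, 0, 0]
  ],
  "turn": [-0.03, 0, 0, 0, 0, 0, 0, 0, 0, 0, 0, 0, 0, 0, 0, 0, 0, 0],
  "newtons": 40
}}

```text
t: 29.3
ee_pos: [0.5025, -0.2253, 0.0859]
eef_rot: [1.985, -2.434, -0.001]
contact_force: [-4.6, -1.2, -0.7]
grip_width: 0.0133
grasp_force: 42.8
```

Emit:
{"op": "move_arm", "data": {
  "hand": [-1, -1, -1, -1, -1, -1, -1, -1, -1, -1, -1, -1],
  "linear": [
    [0, 0, 0],
    [0, 0, 0],
    [0, 0, 0],
    [0, 0, 0],
    [0, 0, 0],
    [0, 0, 0],
    [0, 0, 0],
    [0, 0, 0],
    [0, 0, 0],
    [0, 0, 0],
    [0, 0, 0],
    [0, 0, 0]
  ],
  "turn": [0.12, 0.12, 0.12, 0.12, 0.12, 0.12, 0.12, 0.12, 0.12, 0.12, 0.03, 0]
}}

```text
t: 30.8
ee_pos: [0.5008, -0.2238, 0.0854]
eef_rot: [0.217, -3.13, -0.005]
contact_force: [-11.0, 6.0, 2.0]
grip_width: 0.0132
grasp_force: 40.7
```

```bash
python3 -c "
from h import *
go([.503,-.2245,.083],98);s=r.sense();print(s['contact_force'],s['wrist_torque'])"
```

```text
t 30.8 pos [ 0.5008 -0.2238  0.0854] heading y 97.93 z ax [-0.004  0.003 -1.   ] turn -0.0012 alt 3.14 q6 -0.7116364362054509 shift [-0.0021 -0.001   0.0024]
[-10.98721371   6.00481041   1.9781091 ] [ 0.79444281  2.52632283 -0.00256327]
```

Emit:
{"op": "move_arm", "data": {
  "hand": [-1, -1, -1, 1, 1, 1, 1, 1, 1, 1, 1, 1, 1, 1, 1],
  "linear": [
    [0.001, 0.001, 0],
    [0, 0, 0],
    [0, 0, 0],
    [0, 0, 0],
    [0, 0, 0],
    [0, 0, 0],
    [0, 0, 0],
    [0, 0, -0.015],
    [0, 0, -0.015],
    [0, 0, -0.015],
    [0, 0, -0.015],
    [0, 0, -0.015],
    [0, 0, -0.015],
    [0, 0, 0],
    [0, 0, 0]
  ],
  "turn": [0.02, 0.02, 0, 0, 0, 0, 0, 0, 0, 0, 0, 0, 0, 0, 0]
}}

```text
t: 32.67
ee_pos: [0.5017, -0.2244, 0.1757]
eef_rot: [0.155, -3.137, -0.001]
contact_force: [0.2, 0.4, 0.2]
grip_width: 0.0847
grasp_force: 0.0
```

Run:
```python
from h import *
c=cam("wrist");p,d=r.capture("wrist");P=cloud(c,d);Z=P[...,2]
cv2.imwrite("pics/w5.png",p[:,:,::-1])
m=(Z>.078)&(Z<.1)&(np.hypot(P[...,0]-.502,P[...,1]+.2235)<.035)&((P[...,0]>.44));Q=P[m][:,:2].astype(np.float32)
print("bar",len(Q),cv2.minAreaRect(Q))
th=np.radians(8);ax=np.array([np.cos(th),np.sin(th)]);ay=np.array([-ax[1],ax[0]]);b=np.array([.502,-.2238])+.06*ay;print("press",b)
q=P[(np.hypot(P[...,0]-b[0],P[...,1]-b[1])<.012)&(Z>.03)];print("z there",np.median(q[:,2]),q[:,2].min(),q[:,2].max())
go([*b,.10],98)
```

```text
bar 901 ((0.5028621554374695, -0.22459544241428375), (0.04623549059033394, 0.014062772504985332), 7.117211818695068)
press [ 0.49364961 -0.16438392]
z there 0.22500142842007895 0.05171816438126495 0.2490881591355037
t 32.725 pos [ 0.5016 -0.2243  0.1755] heading y 95.65 z ax [-0.001  0.001 -1.   ] turn -0.0411 alt 3.101 q6 -0.6718794596262421 shift [-0.0005  0.0604  0.0755]
```

View pics/w5.png

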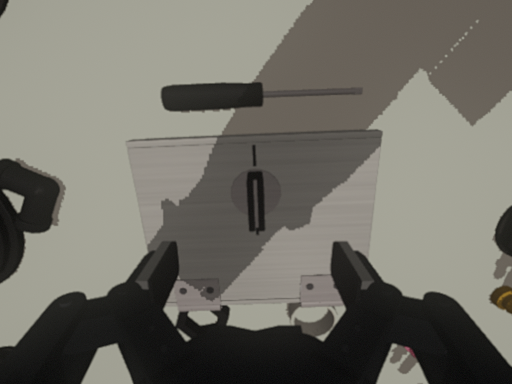

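Emit:
{"op": "move_arm", "data": {
  "hand": [-1, -1, -1, -1, -1, -1, -1, -1, -1, -1, -1, -1, -1],
  "linear": [
    [0.001, 0.015, 0],
    [0, 0.015, 0],
    [0, 0.015, 0],
    [0, 0.0145, 0],
    [0, 0, 0],
    [0, 0, 0.015],
    [0, 0, 0.015],
    [0, 0, 0.015],
    [0, 0, 0.015],
    [0, 0, 0.012],
    [0, 0, 0.012],
    [0, 0, 0],
    [0, 0, 0]
  ],
  "turn": [0, 0, 0, 0, 0, 0, 0, 0, 0, 0, 0, 0, 0]
}}

```text
t: 34.35
ee_pos: [0.4952, -0.1655, 0.0924]
eef_rot: [-0.155, 3.137, -0.0]
contact_force: [0.4, -0.3, 0.6]
grip_width: 0.0002
grasp_force: 0.0
```

Emit:
{"op": "move_arm", "data": {
  "hand": [-1, -1, -1, -1, -1, -1, -1],
  "linear": [
    [0, 0, 0.004],
    [0, 0, 0.004],
    [0, 0, 0.003],
    [0, 0, 0.002],
    [0, 0, 0.002],
    [0, 0, 0],
    [0, 0, 0]
  ],
  "turn": [0, 0, 0, 0, 0, 0, 0]
}}

```text
t: 35.22
ee_pos: [0.495, -0.1654, 0.0771]
eef_rot: [-0.155, 3.138, -0.0]
contact_force: [-0.5, -1.1, 0.8]
grip_width: 0.0002
grasp_force: 0.0
```

Emit:
{"op": "move_arm", "data": {
  "hand": [-1, -1, -1, -1, -1, -1, -1],
  "linear": [
    [0, 0, 0.0015],
    [0, 0, 0.0015],
    [0, 0, 0.0015],
    [0, 0, 0.0015],
    [0, 0, 0.001],
    [0, 0, 0],
    [0, 0, 0]
  ],
  "turn": [0, 0, 0, 0, 0, 0, 0]
}}

```text
t: 36.1
ee_pos: [0.4949, -0.1655, 0.071]
eef_rot: [-0.155, 3.137, -0.001]
contact_force: [-5.0, 0.4, 13.0]
grip_width: -0.0002
grasp_force: 6.7
```

Emit:
{"op": "move_arm", "data": {
  "hand": [-1, -1, -1, -1, -1, -1],
  "linear": [
    [0, 0, 0.001],
    [0, 0, 0.001],
    [0, 0, 0.001],
    [0, 0, 0],
    [0, 0, 0],
    [0, 0, 0]
  ],
  "turn": [0, 0, 0, 0, 0, 0]
}}

```text
t: 36.85
ee_pos: [0.495, -0.1655, 0.0707]
eef_rot: [-0.155, 3.135, -0.004]
contact_force: [-14.7, 4.9, 46.0]
grip_width: 0.0002
grasp_force: 23.0
```

Run:
```python
from h import *
s=r.sense();print(s["ee_pos"],s["contact_force"])
c=cam("top");p,d=r.capture("top");P=cloud(c,d)
z=np.load("top.npz");P0=cloud(c,z["d"])
hc=np.array([.5474,-.2183]);th=np.radians(8);ax=np.array([np.cos(th),np.sin(th)]);ay=np.array([-ax[1],ax[0]])
for A in(P0,P):
    u=(A[...,:2]-hc)@ax;v=(A[...,:2]-hc)@ay
    print([round(float(np.median(A[...,2][(abs(u-x)<.01)&(v<-.05)&(v>-.1)&(A[...,2]<.07)])),4) for x in(-.075,-.05,0,.04)])
```

```text
[ 0.49496858 -0.16552156  0.0707241 ] [-14.71944296   4.85081383  45.9846264 ]
[0.055, 0.0544, 0.0522, 0.0502]
[0.0487, 0.0474, 0.0488, 0.0486]
```

The cover is flat: its top reads 0.0487 m front and back, where the front was 0.055 before. I'll ease the push slightly.

Emit:
{"op": "move_arm", "data": {
  "hand": [-1, -1, -1, -1, -1],
  "linear": [
    [0.0005, 0, -0.001],
    [0.0005, 0, -0.0006],
    [0, 0, 0],
    [0, 0, 0],
    [0, 0, 0]
  ],
  "turn": [0, 0, 0, 0, 0]
}}

```text
t: 37.52
ee_pos: [0.4948, -0.1655, 0.0709]
eef_rot: [-0.155, 3.135, -0.002]
contact_force: [-4.3, 4.3, 25.2]
grip_width: 0.0001
grasp_force: 12.7
```

```bash
python3 -c "
from station import r
print(r.job_done())"
```

```text
the job is handed in; nothing more can be done
None
```

The job is handed in at 37.5 s of the 69 s allowed: the vent lever was pulled to its stop and eased back to rest, the fastener slot is within about 1° of the index lines, and the cover is held flat with about 25 N. The first pull may have stopped short because the grip slipped, so I repeated it to the stop. The hand-in returned no verdict.

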